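# Slide the rotor round the L-slot to the gauge

### The job

Push the bladed rotor wheel with the fingertips or the outside of the fingers so that the stub shaft under it runs along the long leg of the plate's L-shaped slot to the corner, then round the corner and along the short leg until it is fully home at the closed end, by the dial gauge. Do not lift or tip the wheel: it stays flat on the plate all the way. Leave the other things where they are, and back away from the wheel at the end.

Things in the scene. Friction and masses are not known exactly. Their poses are not given: they have to be found in the camera images.
- plate: Fixed aluminium plate 200 (x) by 250 (y) by 26 mm thick, flat on the table, z up; origin: centre of its underside. In its top an L-shaped slot 20 mm wide, 18 deep. Long leg along y at x = -40, from y = 95 to -55 mm. Short leg leaves the long leg's -y end and runs towards +x at y = -45, to its closed end at x = 45 mm. The bearing and dowel stand on the plate near x = 70, y = 45 and 95 mm.
- slot_corner (a point): Point at the height of the plate's top (26 mm above the table): where the rotor's axis stands when its shaft has come to the end of the long leg, at the corner. Its axes are the plate's.
- slot_end (a point): Point at the height of the plate's top (26 mm above the table): where the rotor's axis stands when its shaft touches the closed end of the short leg, fully home. Its axes are the plate's.
- rotor_center (a point): Bladed rotor wheel, loose, about 0.3 kg, lying flat on the plate; this point is on its axis, half-way up its rim (8 mm above the plate's top). Rim smooth and round, 100 mm across, 16 mm high; cone nose on top, tip 63 mm above the table; below, a stub shaft 16 mm thick, 15 mm long stands in the slot's long leg, 2 mm play each side. It slides with friction. z up; its yaw means nothing.
- gauge (a point): Centre of the top of the dial gauge: a round dial 44 mm across, 91 mm above the table, on a post fixed to the plate beyond the short leg's end. Do not run the gripper into it. Its axes are the plate's.
- bearing: small steel bearing ring, 32 mm across and 10 mm high, standing loose on the plate; leave alone. Origin: on its underside.
- dowel: upright steel dowel, 12 mm thick and 40 mm high, standing loose on the plate; leave alone. Origin: on its underside.
- caliper: sliding caliper lying on the table, 190 mm long; leave alone. Origin: on its underside, its x lies along the beam.
- driver: screwdriver lying on the table, 180 mm long; leave alone. Origin: on its underside.
- flange: black round hub flange on the table, 80 mm across, 28 mm high; leave alone. Origin: on its underside.
- casing: aluminium casing ring on the table, 84 mm across, 22 mm high; leave alone. Origin: on its underside.
- hub_cup: steel cup on the table, 64 mm across, 45 mm high; leave alone. Origin: on its underside.
There are look-alikes about, which are no part of the job. Leave any pink look-alike of the part that bears rotor_center alone.

How it is judged:
On the way:
1. the rotor's shaft has come along the long leg to the corner of the slot (y of rotor_center in the frame of plate below -0.04 m and x of rotor_center in the frame of plate below -0.02 m), for 0.05 s.
At the end, for the whole second after the job is handed in: The rotor lies flat on the plate (within 3 mm of its seated height, tilted less than 0.05 rad) with its axis within 6 mm of the fully home point at the closed end of the short leg (horizontal distance between rotor_center and slot_end below 0.006 m and z of rotor_center in the frame of plate between 0.031 and 0.037 m and angle between rotor_center's own z axis and vertical below 0.05 rad); the robot touches nothing.
It fails at once if the rotor is lifted more than 6 mm off the plate (z of rotor_center in the frame of plate above 0.04 m).
It fails at once if the rotor is tipped by more than 0.2 rad (angle between rotor_center's own z axis and vertical above 0.2 rad).
It fails at once if another thing is moved by more than 15 mm (distance of any of bearing, dowel, caliper, driver, flange, casing, hub_cup from where it was at the start of the episode above 0.015 m).
It also fails if it takes over 48 s, if anything falls off the work surface, if the arm or the gripper's body presses on something with over 40 N, if the wrist force passes 120 N, or if a joint passes its speed limit or range.

### The arm

A 6-joint arm with a two-finger parallel gripper is mounted at the origin on the work surface. World frame = base frame: x ahead of the robot, y to its left, z up, the work surface at z = 0. Lengths are in m, angles in rad, forces in N, time in s.
With the tool pointing down it reaches from about 0.275 to 0.825 m from the base axis. Payload 5.2 kg.
Tool frame: the origin (TCP) lies on the mounting face of the last link; the fingertips stand 186 mm ahead of it and the grasp point (between the pads) lies 167 mm ahead of it (env.grip_point_offset is the distance from the TCP to the grasp point, in m); y points along the fingers, z is the direction in which the jaws open and shut, and the axes are right-handed (so a half turn about y gives the same grasp; the last joint's range is limited). The gripper opens to 93 mm and grips with 3 to 60 N. Pads are 15 mm wide; open, the fingers measure 128 mm over their backs; the gripper's body (75 mm by 188 mm) begins 65 mm behind the grasp point.
Start: joints at [1.013, 0.259, 1.535, -0, 1.348, -0.203], TCP at [0.191, 0.516, 0.405] pointing down, gripper open.
Joint ranges: [-3.14, 3.14], [-0.91, 2.08], [0.19, 2.58], [-1.22, 4.36], [0.22, 2.71], [-3.12, 3.12]. Speed limits (rad/s): [2.57, 2.57, 3.14, 3.14, 3.14, 3.14].

### API

Orientations are given as a unit quaternion [x, y, z, w].
In Python, from plant import env, optics, hand_in gives the robot as it stands.
- The arm moves only by the tool drive_tool, never from a script. Its argument "increments" is text: rows parted by semicolons, each of 7 numbers parted by spaces: the shift along the tool's x, y, z in m, then the turn, a rotation vector about the tool's x, y, z in rad, then the finger opening in m, from 0 to 0.093. A call has 1 to 20 rows; each row is the pose to reach, as a shift and turn from the pose commanded when the call began, along the tool's axes at that moment; what a row does not reach only later rows make up. A row lasts 1/8 s, in which the tool goes at most 62.5 mm and 10.7 degrees, less where a joint would pass 70% of its speed; a pose out of reach is approached as far as the arm can. A call with a gripper value outside its range is refused whole. The fingers move at their own pace and stop on an object; "squeeze" is the grip in N (left out, the last holds). Time passes only in rows, so rows that repeat a pose let the fingers close. It gives the time, the measured TCP pose, the force and the opening at its end, in the units of the state.
- env.get_state(): the state, without advancing time (a new reading comes with each control period).
- optics.capture(name): name is "scene" or "side" or "wrist"; returns (picture, depth): 480x640x3 uint8, blue, green, red; 480x640 float32, m along the optical axis (not along the pixel's ray), 0 where there is no reading.
- optics.get_calibration(name): a dict with "camera_matrix" (3x3 intrinsics, pixels), "view" (4x4, takes a point from world to camera coordinates). Camera axes: x right, y down, z forward; pixel columns grow to the right and rows downward; lengths in m; the calibration is good to about 2 mm. A picture is of the moment at which its call begins: read the wrist's pose just before it. get_calibration takes no time and is no camera call; for the wrist camera it gives the pose at the moment of the call.
- hand_in(): hands the job in, once; it reports no verdict.
The state is a dict: "time": time; "joint_pos": joint angles; "dq": joint speeds; "effort": joint torques, N m; "eef_pos": TCP position; "tcp_rot": TCP orientation; "contact_force": force on the tool from outside, world axes, zero at the start; "ft_torque": the same for the moment, N m; "width": finger opening in m.
Only numpy, scipy, OpenCV 4.12 (cv2) and the standard library are available. Lean on these libraries where they do the work, as an engineer would, in place of code of your own. Each camera call takes 0.05 s, during which the arm holds its last target. There are 200 camera calls.

## Working session

There is one attempt and no reset: what is moved stays moved. The work goes in short steps, Python scripts to look and compute and a tool call to move; the robot and the scene stay as the last step left them, time stands still between calls to the robot, and variables do not carry over. Pictures are saved under pics/ and viewed, about 8 in all and at most 12, crops included, and the job is handed in when it is done.

Besides the shell and the picture viewer there is one more tool, called after "Call:" by a JSON object that holds its "name" and its "arguments". drive_tool: Moves the arm, as the interface text tells. Its arguments: {"type":"object","properties":{"increments":{"type":"string"},"squeeze":{"type":"number"}},"required":["increments"]}

```bash
mkdir -p pics; cat > h.py <<'E'
import numpy as np, cv2
from plant import env, optics, hand_in
def cal(n):
    c=optics.get_calibration(n); return np.array(c["camera_matrix"]),np.array(c["view"])
def ray(n,u,v,z,c=None):
    K,V=c or cal(n); R=V[:3,:3];t=V[:3,3]
    o=-R.T@t; d=R.T@np.linalg.inv(K)@np.array([u,v,1.]); return o+d*(z-o[2])/d[2]
def proj(n,p,c=None):
    K,V=c or cal(n); q=K@(V[:3,:3]@np.array(p)+V[:3,3]); return q[:2]/q[2]
def cloud(n,depth,c=None):
    K,V=c or cal(n); v,u=np.mgrid[:480,:640]
    P=np.stack([(u-K[0,2])/K[0,0]*depth,(v-K[1,2])/K[1,1]*depth,depth],-1)
    return (P-V[:3,3])@V[:3,:3]
E
python3 - <<'E'
from h import *
for n in("scene","side"):
    a,d=optics.capture(n); cv2.imwrite(f"pics/{n}0.png",a); np.save(f"{n}0.npy",d)
    K,V=cal(n); print(n,-V[:3,:3].T@V[:3,3],V[2,:3],K[0,0])
s=env.get_state();print({k:np.round(v,3) for k,v in s.items()})
E
```

```text
scene [1.28353876 0.18416986 0.7393565 ] [-0.76488447 -0.17508763 -0.61991618] 478.9210208370442
side [ 0.17548643 -0.82663397  0.63626741] [ 0.31817677  0.7981088  -0.51165015] 446.1790708682787
{'time': np.float64(0.1), 'joint_pos': array([ 1.013,  0.259,  1.536, -0.   ,  1.348, -0.203]), 'dq': array([-0.001, -0.002, -0.002,  0.001, -0.   , -0.   ]), 'effort': array([ 3.0000e-03, -4.3821e+01, -2.8464e+01,  7.2000e-02,  3.6000e-02,
       -0.0000e+00]), 'eef_pos': array([0.191, 0.516, 0.404]), 'tcp_rot': array([ 0.697, -0.125,  0.125, -0.695]), 'contact_force': array([0.33 , 0.044, 0.025]), 'ft_torque': array([-0.044, -0.002,  0.031]), 'width': np.float64(0.093)}
```

View pics/scene0.png

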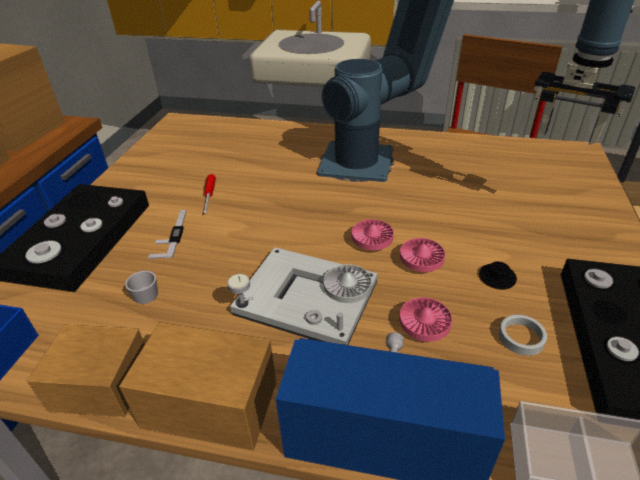

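View pics/side0.png

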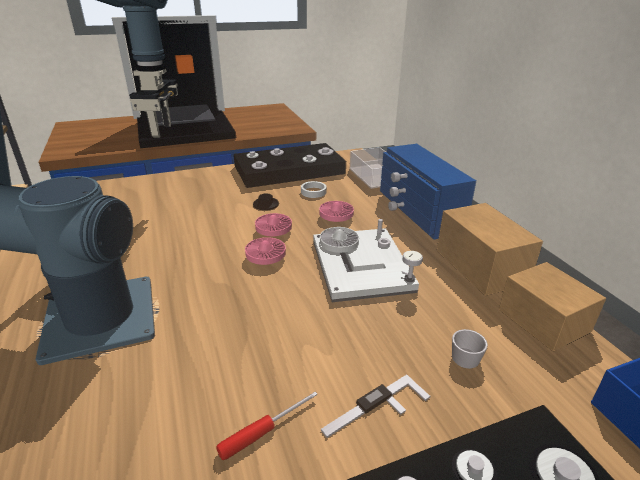

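The scene view shows the plate with corners near (275,250), (378,285), (345,340) and (232,308). The silver rotor is at (347,283), the gauge at (238,285), and the bearing and dowel at (313,317) and (340,320). The side view agrees. Next I'll get the plate pose and rotor position from depth.

```bash
python3 - <<'E'
from h import *
poly={"scene":[(270,243),(388,282),(350,350),(222,312)],"side":[(308,228),(385,212),(425,290),(325,305)]}
for n in poly:
    d=np.load(n+"0.npy"); a=cv2.imread(f"pics/{n}0.png"); P=cloud(n,d)
    m=np.zeros((480,640),np.uint8); cv2.fillPoly(m,[np.array(poly[n])],1)
    ok=(m>0)&(d>0)
    hsv=cv2.cvtColor(a,cv2.COLOR_BGR2HSV); gray=(hsv[...,1]<60)
    top=ok&gray&(abs(P[...,2]-.026)<.008)
    mm=cv2.morphologyEx(top.astype(np.uint8),cv2.MORPH_OPEN,np.ones((3,3)))>0
    # rays onto z=.026
    v,u=np.where(mm); c=cal(n); X=np.array([ray(n,x,y,.026,c)[:2] for x,y in zip(u,v)])
    r=cv2.minAreaRect((X*1000).astype(np.float32)); print(n,"plate",r, "zmed",np.median(P[mm][:,2]))
    print(cv2.boxPoints(r).round(0).tolist())
    hi=ok&(P[...,2]>.036)&(P[...,2]<.075); 
    k,l,st,ce=cv2.connectedComponentsWithStats(hi.astype(np.uint8))
    for i in range(1,k):
        if st[i,4]>15:
            Q=P[l==i]; print(" blob",ce[i].round(),st[i,4],"med",np.median(Q,0).round(4),"top",Q[Q[:,2].argmax()].round(4), "minmax",Q.min(0).round(3),Q.max(0).round(3))
            q=cv2.minEnclosingCircle((Q[:,:2]*1000).astype(np.float32)); print("  circ",q)
E
python3 - <<'E'
import cv2,sys
sys.path.insert(0,'.')
a=cv2.imread('pics/scene0.png')[235:355,215:395]; b=cv2.imread('pics/side0.png')[205:310,300:430]
a=cv2.resize(a,(720,480),interpolation=cv2.INTER_CUBIC)
cv2.imwrite('pics/c1.png',a)
E
```

```text
scene plate ((594.3313598632812, -15.942306518554688), (252.64303588867188, 206.20228576660156), 79.70584869384766) zmed 0.025904927206978866
[[470.0, -122.0], [673.0, -159.0], [718.0, 90.0], [515.0, 127.0]]
 blob [344. 283.] 831 med [0.576  0.0602 0.0403] top [0.5731 0.0659 0.0634] minmax [0.519 0.017 0.036] [0.617 0.117 0.063]
  circ ((566.3441772460938, 66.61620330810547), 51.37373733520508)
 blob [243. 298.] 59 med [ 0.6589 -0.1313  0.044 ] top [ 0.6596 -0.131   0.0608] minmax [ 0.645 -0.139  0.036] [ 0.663 -0.115  0.061]
  circ ((652.64306640625, -127.24720764160156), 13.366759300231934)
 blob [339. 320.] 88 med [0.6876 0.0729 0.0554] top [0.685  0.0681 0.0676] minmax [0.678 0.067 0.036] [0.692 0.078 0.068]
  circ ((685.1058349609375, 71.921630859375), 7.2013726234436035)
side plate ((588.3889770507812, -19.654693603515625), (259.1690979003906, 202.3654327392578), 79.58467102050781) zmed 0.025605500543629846
[[465.0, -129.0], [664.0, -165.0], [711.0, 90.0], [512.0, 126.0]]
 blob [380. 224.] 50 med [0.6805 0.0706 0.0546] top [0.6803 0.0693 0.0672] minmax [0.676 0.066 0.036] [0.689 0.078 0.067]
  circ ((681.838134765625, 73.51951599121094), 7.828129768371582)
 blob [338. 237.] 564 med [0.5581 0.0613 0.0399] top [0.5675 0.0637 0.0624] minmax [0.514 0.016 0.036] [0.615 0.119 0.062]
  circ ((565.770751953125, 67.91847229003906), 53.09463882446289)
 blob [410. 271.] 52 med [ 0.6529 -0.1368  0.0492] top [ 0.6552 -0.141   0.0659] minmax [ 0.649 -0.141  0.036] [ 0.658 -0.126  0.066]
  circ ((653.7559814453125, -133.53982543945312), 7.763950347900391)
```

View pics/c1.png

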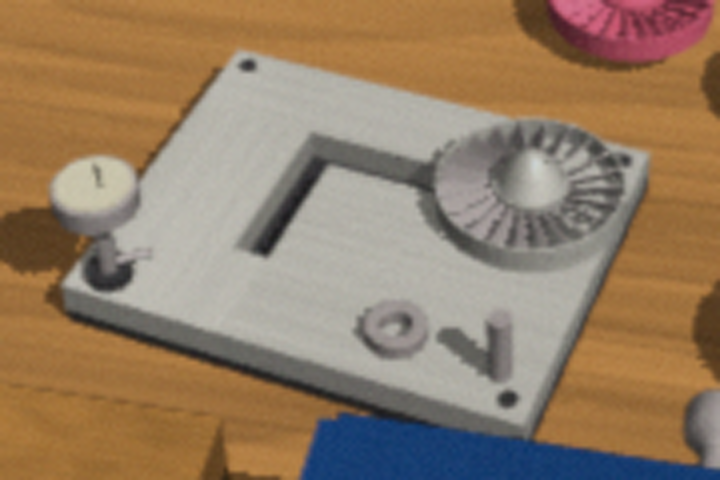

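```bash
cat >> h.py <<'E'
from scipy.spatial.transform import Rotation as Ro
C=np.array([.5915,-.0165]); yaw=np.radians(-10.3)
ex=np.array([np.cos(yaw),np.sin(yaw)]); ey=np.array([-ex[1],ex[0]])
def p2w(x,y): return C+ex*x+ey*y
def w2p(p): d=np.asarray(p)[:2]-C; return np.array([d@ex,d@ey])
def tool():
    s=env.get_state(); return np.array(s["eef_pos"]),Ro.from_quat(s["tcp_rot"]),s
def goal(x,y,tipz,sgn=1):
    p,R,s=tool(); g=np.r_[p2w(x,y),tipz+.186]
    zt=np.r_[sgn*ey,0]; yt=np.array([0,0,-1.]); G=Ro.from_matrix(np.c_[np.cross(yt,zt),yt,zt])
    return (R.inv().apply(g-p)).round(4),(R.inv()*G).as_rotvec().round(3)
E
python3 - <<'E'
from h import *
p,R,s=tool(); print(R.as_matrix().round(3), (p+R.apply([0,.186,0])).round(3))
for sg in(1,-1): print(sg,goal(-40,155e-3*0+.155,.12,sg))
a=cv2.imread("pics/scene0.png"); P=cloud("scene",np.load("scene0.npy"))
h=cv2.cvtColor(a,cv2.COLOR_BGR2HSV); m=((h[...,0]>160)&(h[...,1]>80)&(P[...,0]>.2)&(P[...,0]<.9)).astype(np.uint8)
k,l,st,ce=cv2.connectedComponentsWithStats(m)
for i in range(1,k):
    if st[i,4]>200:
        Q=P[l==i]; c=Q.max(0)/2+Q.min(0)/2; print(ce[i],c.round(3),Q[:,2].max().round(3),"plate",w2p(c).round(3))
for n,u,v in(("scene",315,135),("scene",0,0)): pass
# slot corner pixel in crop scale 4: outer -x,-y corner (315,135); closed end (250,250)
for u,v in((315,135),(238,249),(268,256)): q=ray("scene",215+u/4,235+v/4,.026); print("slot pt",w2p(q).round(4))
E
```

```text
[[ 0.938 -0.001  0.347]
 [-0.347 -0.001  0.938]
 [-0.    -1.    -0.002]] [0.191 0.515 0.218]
1 (array([-38.8554,   0.1218,  -7.1724]), array([ 0.002, -0.175, -0.   ]))
-1 (array([-38.8554,   0.1218,  -7.1724]), array([1.000e-03, 2.967e+00, 2.000e-03]))
[372.06108374 234.37438424] [0.379 0.096 0.034] 0.054 plate [-0.23   0.072]
[421.92010093 254.53406224] [0.431 0.216 0.034] 0.054 plate [-0.199  0.2  ]
[425.21037946 318.93303571] [0.625 0.232 0.034] 0.054 plate [-0.011  0.25 ]
slot pt [-0.0484 -0.0503]
slot pt [ 0.0448 -0.0508]
slot pt [ 0.0438 -0.0341]
```

```bash
python3 - <<'E'
from h import *
print(p2w(-.04,.155),goal(-.04,.155,.12),goal(-.04,.155,.034))
E
```

```text
[0.57985894 0.14315427] (array([ 0.4941,  0.0982, -0.214 ]), array([ 0.002, -0.175, -0.   ])) (array([ 0.4941,  0.1842, -0.2138]), array([ 0.002, -0.175, -0.   ]))
```

Call:
{"name": "drive_tool", "arguments": {"increments": "0.06 0.01 -0.025 0 -0.02 0 0;0.12 0.02 -0.05 0 -0.04 0 0;0.18 0.03 -0.075 0 -0.06 0 0;0.24 0.04 -0.1 0 -0.08 0 0;0.3 0.05 -0.13 0 -0.1 0 0;0.35 0.06 -0.155 0 -0.12 0 0;0.4 0.07 -0.18 0 -0.14 0 0;0.45 0.08 -0.2 0.001 -0.16 0 0;0.494 0.098 -0.214 0.002 -0.175 0 0;0.494 0.098 -0.214 0.002 -0.175 0 0;0.494 0.098 -0.214 0.002 -0.175 0 0;0.494 0.098 -0.214 0.002 -0.175 0 0", "squeeze": 40}}

```text
time: 1.6
eef_pos: [0.5791, 0.1446, 0.3072]
tcp_rot: [-0.704, 0.063, -0.063, 0.705]
contact_force: [-0.7, -0.6, -0.5]
width: 0.0008
```

```bash
python3 - <<'E'
from h import *
p,R,s=tool(); print(p,w2p(p),s["width"],s["time"],goal(-.04,.155,.034))
print(np.r_[R.inv().apply(np.r_[ex,0]*.1)],R.inv().apply(np.r_[ey,0]*.1))
a,d=optics.capture("scene"); cv2.imwrite("pics/s2.png",cv2.resize(a[150:360,200:480],(800,600)))
E
```

```text
[0.57909044 0.14456739 0.30724572] [-0.04100879  0.15625294] 0.0007958237405873624 1.6 (array([ 0.001 ,  0.0872, -0.0015]), array([-0.002,  0.001,  0.   ]))
[ 9.99999005e-02  2.36959031e-05 -1.39096908e-04] [0.00013904 0.00022526 0.09999965]
```

View pics/s2.png

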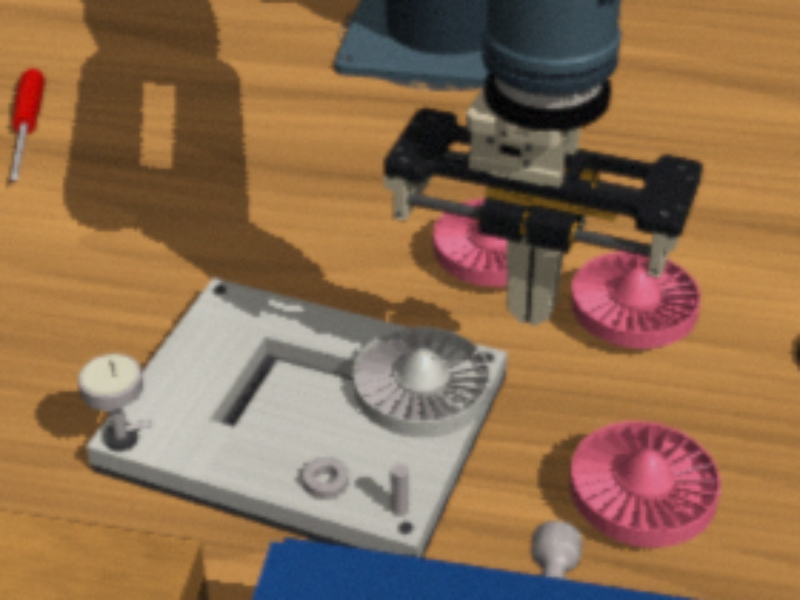

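Call:
{"name": "drive_tool", "arguments": {"increments": "0.001 0.03 0 0 0 0 0;0.001 0.06 0 0 0 0 0;0.001 0.08 0 0 0 0 0;0.001 0.088 0 0 0 0 0;0.001 0.088 0 0 0 0 0;0.001 0.088 -0.006 0 0 0 0;0.001 0.088 -0.012 0 0 0 0;0.001 0.088 -0.018 0 0 0 0;0.001 0.088 -0.024 0 0 0 0;0.001 0.088 -0.030 0 0 0 0;0.001 0.088 -0.036 0 0 0 0;0.001 0.088 -0.042 0 0 0 0;0.001 0.088 -0.048 0 0 0 0;0.001 0.088 -0.048 0 0 0 0"}}

```text
time: 3.4
eef_pos: [0.5725, 0.0956, 0.219]
tcp_rot: [-0.704, 0.063, -0.064, 0.705]
contact_force: [1.1, 1.3, 4.7]
width: 0.0006
```

```bash
python3 - <<'E'
from h import *
p,R,s=tool(); print(p-[0,0,.186],w2p(p),s["width"],s["time"],s["contact_force"])
a,d=optics.capture("scene"); cv2.imwrite("pics/s3.png",cv2.resize(a[150:360,200:480],(800,600)))
E
```

```text
[0.57249467 0.0956013  0.03301785] [-0.03874302  0.1068966 ] 0.0005697417952979932 3.4 [1.05980853 1.30849908 4.70413581]
```

View pics/s3.png

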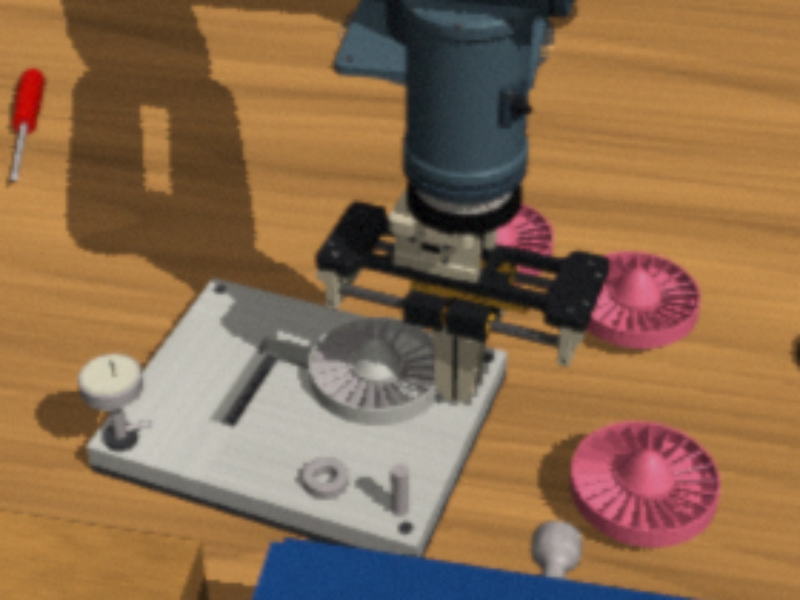

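The rotor (376,365) is sliding along the long leg, flat, with the fingers at its +y side (455,370). I'll keep going.

Call:
{"name": "drive_tool", "arguments": {"increments": "0 0 -0.006 0 0 0 0;0 0 -0.012 0 0 0 0;0 0 -0.018 0 0 0 0;0 0 -0.024 0 0 0 0;0 0 -0.030 0 0 0 0;0 0 -0.036 0 0 0 0;0 0 -0.042 0 0 0 0;0 0 -0.048 0 0 0 0;0 0 -0.054 0 0 0 0;0 0 -0.060 0 0 0 0;0 0 -0.066 0 0 0 0;0 0 -0.072 0 0 0 0;0 0 -0.076 0 0 0 0;0 0 -0.078 0 0 0 0;0 0 -0.078 0 0 0 0"}}

```text
time: 5.32
eef_pos: [0.5586, 0.0192, 0.219]
tcp_rot: [-0.704, 0.063, -0.064, 0.705]
contact_force: [0.7, 2.3, 5.9]
width: 0.0004
```

Call:
{"name": "drive_tool", "arguments": {"increments": "0 0 -0.001 0 0 0 0;0 0 -0.002 0 0 0 0;0 0 -0.003 0 0 0 0;0 0 -0.003 0 0 0 0"}}

```text
time: 5.82
eef_pos: [0.558, 0.0165, 0.219]
tcp_rot: [-0.703, 0.063, -0.064, 0.705]
contact_force: [0.3, 3.9, 6.7]
width: 0.0004
```

```bash
cat > rot.py <<'E'
from h import *
def rotor(n):
    a,d=optics.capture(n); P=cloud(n,d); q=np.apply_along_axis(lambda p:0,2,P) if 0 else None
    rel=P[...,:2]-C; X=rel@ex; Y=rel@ey
    m=(d>0)&(abs(X)<.1)&(abs(Y)<.12)&(P[...,2]>.05)&(P[...,2]<.066)
    k,l,st,ce=cv2.connectedComponentsWithStats(m.astype(np.uint8))
    for i in range(1,k):
        if st[i,4]>10:
            T=P[l==i]; t=T[T[:,2]>T[:,2].max()-.004]; c=t.mean(0); print(n,"blob",ce[i].round(),st[i,4],"top",c.round(4),"plate",w2p(c).round(4),T[:,2].max().round(4))
    return a
E
python3 - <<'E'
from rot import *
p,R,s=tool(); print(p-[0,0,.186],w2p(p),s["width"],s["time"],s["contact_force"])
for n in("scene","side"): rotor(n)
E
```

```text
[0.55802324 0.01653126 0.03296262] [-0.03884334  0.02651324] 0.0003897816133034198 5.825 [0.34930942 3.85535768 6.67281124]
scene blob [297. 264.] 108 top [ 0.5479 -0.0461  0.0614] plate [-0.0376 -0.037 ] 0.0639
scene blob [323. 271.] 91 top [0.5655 0.0165 0.0642] plate [-0.0315  0.0278] 0.066
scene blob [240. 295.] 20 top [ 0.6601 -0.1327  0.0581] plate [ 0.0883 -0.1021] 0.0599
scene blob [340. 318.] 46 top [0.6853 0.0735 0.0646] plate [0.0762 0.1053] 0.0659
side blob [380. 222.] 30 top [0.6822 0.0726 0.0648] plate [0.0733 0.1039] 0.0659
side blob [345. 244.] 48 top [0.5531 0.0029 0.0635] plate [-0.0412  0.0122] 0.0651
side blob [350. 258.] 82 top [ 0.5438 -0.0475  0.0606] plate [-0.0414 -0.039 ] 0.0628
side blob [411. 268.] 25 top [ 0.6528 -0.137   0.063 ] plate [ 0.0819 -0.1076] 0.0647
```

Call:
{"name": "drive_tool", "arguments": {"increments": "0 0 -0.0015 0 0 0 0;0 0 -0.003 0 0 0 0;0 0 -0.004 0 0 0 0;0 0 -0.004 0 0 0 0"}}

```text
time: 6.42
eef_pos: [0.5573, 0.0126, 0.219]
tcp_rot: [-0.703, 0.063, -0.064, 0.705]
contact_force: [0.6, 5.0, 6.8]
width: 0.0001
```

Call:
{"name": "drive_tool", "arguments": {"increments": "0 0 -0.001 0 0 0 0;0 0 -0.002 0 0 0 0;0 0 -0.002 0 0 0 0"}}

```text
time: 6.8
eef_pos: [0.557, 0.0106, 0.219]
tcp_rot: [-0.703, 0.063, -0.064, 0.705]
contact_force: [0.5, 4.2, 6.8]
width: 0.0006
```

Call:
{"name": "drive_tool", "arguments": {"increments": "0 0 -0.001 0 0 0 0;0 0 -0.002 0 0 0 0;0 0 -0.002 0 0 0 0"}}

```text
time: 7.18
eef_pos: [0.5566, 0.0087, 0.219]
tcp_rot: [-0.703, 0.063, -0.064, 0.705]
contact_force: [0.2, 3.7, 6.2]
width: 0.0008
```

Call:
{"name": "drive_tool", "arguments": {"increments": "0 0 -0.001 0 0 0 0;0 0 -0.002 0 0 0 0;0 0 -0.002 0 0 0 0"}}

```text
time: 7.55
eef_pos: [0.5563, 0.0069, 0.219]
tcp_rot: [-0.703, 0.063, -0.064, 0.705]
contact_force: [1.2, 6.2, 7.5]
width: 0.0005
```

```bash
python3 - <<'E'
from rot import *
p,R,s=tool(); print(p-[0,0,.186],w2p(p),s["width"],s["time"],s["contact_force"])
for n in("scene","side"): rotor(n)
E
```

```text
[0.55631672 0.00693022 0.03298682] [-0.03880568  0.01676179] 0.0005496187035895099 7.55 [1.19278952 6.22438299 7.52713274]
scene blob [293. 263.] 107 top [ 0.5459 -0.0554  0.0609] plate [-0.0379 -0.0464] 0.0635
scene blob [319. 271.] 89 top [0.5641 0.0081 0.064 ] plate [-0.0313  0.0193] 0.066
scene blob [240. 295.] 18 top [ 0.6616 -0.13    0.0629] plate [ 0.0892 -0.0991] 0.0629
scene blob [339. 318.] 45 top [0.6852 0.0728 0.0642] plate [0.0762 0.1046] 0.0659
side blob [380. 222.] 27 top [0.6822 0.0719 0.0636] plate [0.0735 0.1032] 0.0654
side blob [346. 247.] 53 top [ 0.5526 -0.0064  0.0632] plate [-0.0401  0.003 ] 0.0654
side blob [351. 260.] 79 top [ 0.5426 -0.0567  0.0604] plate [-0.0409 -0.0483] 0.0625
side blob [411. 268.] 26 top [ 0.6536 -0.1376  0.064 ] plate [ 0.0828 -0.108 ] 0.0657
```

Call:
{"name": "drive_tool", "arguments": {"increments": "0 0 -0.001 0 0 0 0;0 0 -0.002 0 0 0 0;0 0 -0.002 0 0 0 0"}}

```text
time: 8.02
eef_pos: [0.5561, 0.0061, 0.219]
tcp_rot: [-0.702, 0.063, -0.064, 0.706]
contact_force: [2.5, 11.9, 7.1]
width: 0.0003
```

Call:
{"name": "drive_tool", "arguments": {"increments": "0 0 -0.001 0 0 0 0;0 0 -0.002 0 0 0 0;0 0 -0.002 0 0 0 0"}}

```text
time: 8.4
eef_pos: [0.5559, 0.0053, 0.2191]
tcp_rot: [-0.701, 0.063, -0.065, 0.707]
contact_force: [3.4, 17.0, 7.2]
width: 0.0004
```

Call:
{"name": "drive_tool", "arguments": {"increments": "0 0 0.008 0 0 0 0;0 0 0.016 0 0 0 0;0 0 0.02 0 0 0 0;0 -0.03 0.02 0 0 0 0;0 -0.06 0.02 0 0 0 0;-0.02 -0.065 0.0 0 0 0 0;-0.05 -0.065 -0.03 0 0 0 0;-0.075 -0.065 -0.06 0 0 0 0;-0.075 -0.065 -0.06 0 0 0 0"}}

```text
time: 9.52
eef_pos: [0.4691, -0.0441, 0.2831]
tcp_rot: [-0.704, 0.065, -0.064, 0.705]
contact_force: [0.8, -0.1, -0.6]
width: 0.0003
```

```bash
python3 - <<'E'
from rot import *
p,R,s=tool(); print(p-[0,0,.186],w2p(p),s["width"],s["time"],s["contact_force"],goal(-.118,-.047,.033))
for n in("side",): cv2.imwrite("pics/s4.png",cv2.resize(rotor(n)[180:330,240:440],(800,600)))
E
```

```text
[ 0.46910889 -0.04405818  0.0970883 ] [-0.11549132 -0.04899788] 0.00032045727963252884 9.525 [ 0.75637552 -0.08061589 -0.58277514] (array([-0.0024,  0.0641,  0.0019]), array([-0.002, -0.003, -0.002]))
side blob [380. 222.] 28 top [0.6816 0.0722 0.0646] plate [0.0728 0.1033] 0.0659
side blob [351. 260.] 84 top [ 0.5422 -0.0565  0.0609] plate [-0.0414 -0.0482] 0.0633
side blob [411. 268.] 27 top [ 0.6536 -0.1368  0.0624] plate [ 0.0826 -0.1073] 0.0644
```

View pics/s4.png

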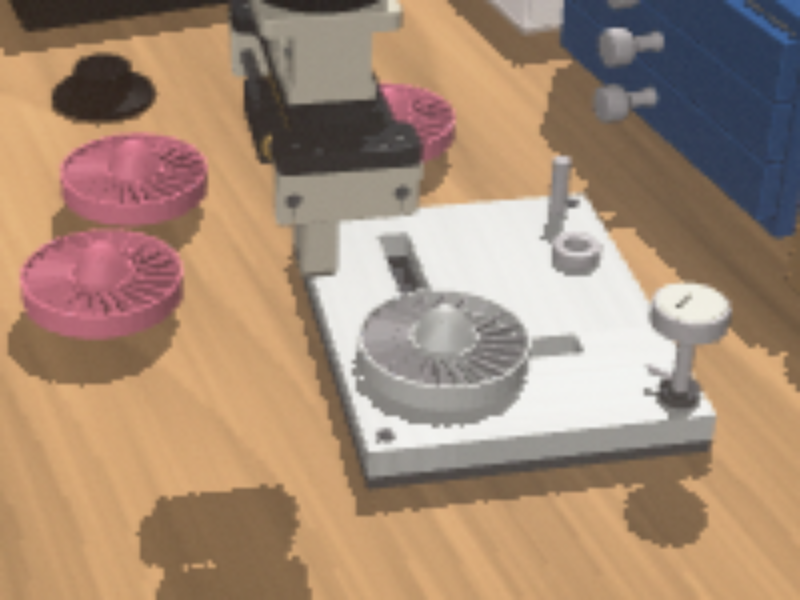

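The rotor sits flat at the corner (443,345), with the short leg open toward the gauge and nothing else disturbed. I'll lower at its −x side and push along +x.

Call:
{"name": "drive_tool", "arguments": {"increments": "-0.002 0.02 0.002 -0.002 -0.003 -0.002 0;-0.002 0.045 0.002 -0.002 -0.003 -0.002 0;-0.002 0.064 0.002 -0.002 -0.003 -0.002 0;-0.002 0.064 0.002 -0.002 -0.003 -0.002 0;0.006 0.064 0.002 -0.002 -0.003 -0.002 0;0.012 0.064 0.002 -0.002 -0.003 -0.002 0;0.018 0.064 0.002 -0.002 -0.003 -0.002 0;0.024 0.064 0.002 -0.002 -0.003 -0.002 0;0.030 0.064 0.002 -0.002 -0.003 -0.002 0;0.036 0.064 0.002 -0.002 -0.003 -0.002 0;0.042 0.064 0.002 -0.002 -0.003 -0.002 0;0.045 0.064 0.002 -0.002 -0.003 -0.002 0;0.045 0.064 0.002 -0.002 -0.003 -0.002 0"}}

```text
time: 11.2
eef_pos: [0.5159, -0.0491, 0.2193]
tcp_rot: [0.704, -0.061, 0.064, -0.704]
contact_force: [-0.4, 0.3, -1.4]
width: 0.0002
```

```bash
python3 - <<'E'
from rot import *
p,R,s=tool(); print(p-[0,0,.186],w2p(p),s["width"],s["time"],s["contact_force"])
for n in("scene","side",): rotor(n)
E
```

```text
[ 0.51594607 -0.04908326  0.0333291 ] [-0.06851042 -0.0455674 ] 0.00024554778853778714 11.2 [-0.44636745  0.31827119 -1.35589552]
scene blob [298. 255.] 85 top [ 0.5238 -0.0495  0.0644] plate [-0.0607 -0.0446] 0.066
scene blob [286. 272.] 119 top [ 0.5771 -0.0599  0.0625] plate [-0.0064 -0.0453] 0.065
scene blob [240. 295.] 16 top [ 0.6589 -0.1324  0.0581] plate [ 0.087 -0.102] 0.0608
scene blob [339. 318.] 44 top [0.6843 0.072  0.0644] plate [0.0754 0.1036] 0.0659
side blob [380. 222.] 28 top [0.6821 0.0724 0.0643] plate [0.0733 0.1037] 0.0659
side blob [364. 259.] 69 top [ 0.5728 -0.0642  0.06  ] plate [-0.0098 -0.0503] 0.0625
side blob [340. 263.] 49 top [ 0.5125 -0.063   0.0626] plate [-0.0695 -0.0599] 0.0646
side blob [411. 268.] 23 top [ 0.6532 -0.1365  0.062 ] plate [ 0.0822 -0.107 ] 0.0645
```

Call:
{"name": "drive_tool", "arguments": {"increments": "0.006 0 0 0 0 0 0;0.012 0 0 0 0 0 0;0.018 0 0 0 0 0 0;0.024 0 0 0 0 0 0;0.030 0 0 0 0 0 0;0.034 0 0 0 0 0 0;0.037 0 0 0 0 0 0;0.037 0 0 0 0 0 0"}}

```text
time: 12.3
eef_pos: [0.5523, -0.0555, 0.2195]
tcp_rot: [0.704, -0.061, 0.063, -0.704]
contact_force: [1.0, -0.0, -0.0]
width: 0.0006
```

Call:
{"name": "drive_tool", "arguments": {"increments": "0.001 0 0 0 0 0 0;0.002 0 0 0 0 0 0;0.003 0 0 0 0 0 0;0.003 0 0 0 0 0 0"}}

```text
time: 12.8
eef_pos: [0.5549, -0.056, 0.2195]
tcp_rot: [0.704, -0.062, 0.063, -0.704]
contact_force: [-0.9, -0.6, 1.8]
width: 0.0005
```

Call:
{"name": "drive_tool", "arguments": {"increments": "0.001 0 0 0 0 0 0;0.002 0 0 0 0 0 0;0.002 0 0 0 0 0 0"}}

```text
time: 13.18
eef_pos: [0.557, -0.0564, 0.2194]
tcp_rot: [0.704, -0.062, 0.063, -0.704]
contact_force: [-2.0, -0.2, 1.0]
width: 0.0005
```

```bash
python3 - <<'E'
from rot import *
p,R,s=tool(); print(p-[0,0,.186],w2p(p),s["width"],s["time"],s["contact_force"])
for n in("scene","side",): rotor(n)
E
```

```text
[ 0.55701112 -0.05637806  0.03344877] [-0.02680281 -0.04540212] 0.00048420761547769204 13.175 [-2.03356102 -0.16720548  1.04890078]
scene blob [290. 267.] 95 top [ 0.564  -0.0558  0.0641] plate [-0.02   -0.0436] 0.0657
scene blob [278. 285.] 119 top [ 0.6172 -0.0676  0.0614] plate [ 0.0344 -0.0457] 0.0636
scene blob [240. 295.] 15 top [ 0.6612 -0.1326  0.0602] plate [ 0.0894 -0.1017] 0.0628
scene blob [339. 318.] 45 top [0.6851 0.0725 0.0646] plate [0.0761 0.1043] 0.066
side blob [380. 222.] 27 top [0.6827 0.0721 0.0644] plate [0.0739 0.1035] 0.0659
side blob [381. 258.] 63 top [ 0.6127 -0.0738  0.0614] plate [ 0.031  -0.0526] 0.0633
side blob [357. 261.] 55 top [ 0.5534 -0.071   0.0645] plate [-0.0277 -0.0604] 0.0659
side blob [411. 268.] 25 top [ 0.6537 -0.1374  0.0623] plate [ 0.0829 -0.1079] 0.0637
```

Still about 4 mm to go; I'll creep up to the stop and watch the force.

Call:
{"name": "drive_tool", "arguments": {"increments": "0.001 0 0 0 0 0 0;0.002 0 0 0 0 0 0;0.002 0 0 0 0 0 0"}}

```text
time: 13.65
eef_pos: [0.5589, -0.0567, 0.2194]
tcp_rot: [0.704, -0.062, 0.063, -0.704]
contact_force: [-2.3, 1.1, 0.6]
width: 0.0003
```

Call:
{"name": "drive_tool", "arguments": {"increments": "0.001 0 0 0 0 0 0;0.002 0 0 0 0 0 0;0.002 0 0 0 0 0 0"}}

```text
time: 14.02
eef_pos: [0.5609, -0.0571, 0.2195]
tcp_rot: [0.704, -0.062, 0.063, -0.704]
contact_force: [-1.5, 0.8, 0.4]
width: 0.0005
```

Call:
{"name": "drive_tool", "arguments": {"increments": "0.001 0 0 0 0 0 0;0.002 0 0 0 0 0 0;0.002 0 0 0 0 0 0"}}

```text
time: 14.4
eef_pos: [0.5618, -0.0572, 0.2192]
tcp_rot: [-0.704, 0.063, -0.062, 0.704]
contact_force: [-6.4, 0.8, 4.4]
width: 0.0002
```

Call:
{"name": "drive_tool", "arguments": {"increments": "0.001 0 0 0 0 0 0;0.002 0 0 0 0 0 0;0.002 0 0 0 0 0 0"}}

```text
time: 14.78
eef_pos: [0.5626, -0.0572, 0.219]
tcp_rot: [-0.704, 0.064, -0.061, 0.705]
contact_force: [-10.8, 1.4, 8.2]
width: 0.0002
```

Call:
{"name": "drive_tool", "arguments": {"increments": "0.001 0 0 0 0 0 0;0.002 0 0 0 0 0 0;0.002 0 0 0 0 0 0"}}

```text
time: 15.15
eef_pos: [0.5634, -0.0573, 0.2188]
tcp_rot: [-0.704, 0.065, -0.059, 0.705]
contact_force: [-15.8, 1.7, 11.7]
width: 0.0003
```

```bash
python3 - <<'E'
from rot import *
p,R,s=tool(); print(p-[0,0,.186],w2p(p),s["width"],s["time"],s["contact_force"])
for n in("scene","side",): rotor(n)
E
```

```text
[ 0.56337515 -0.0573087   0.03280423] [-0.02037493 -0.04517986] 0.00027853813401562785 15.15 [-15.8172424    1.66145983  11.66992873]
scene blob [289. 268.] 90 top [ 0.569  -0.0556  0.0644] plate [-0.0152 -0.0425] 0.0659
scene blob [277. 287.] 129 top [ 0.6208 -0.0688  0.061 ] plate [ 0.0382 -0.0462] 0.0628
scene blob [240. 295.] 19 top [ 0.6592 -0.1328  0.0563] plate [ 0.0874 -0.1023] 0.0582
scene blob [339. 318.] 41 top [0.6866 0.0731 0.0643] plate [0.0775 0.1051] 0.0659
side blob [380. 222.] 27 top [0.6826 0.0721 0.0642] plate [0.0738 0.1035] 0.0658
side blob [383. 258.] 64 top [ 0.6179 -0.0741  0.0588] plate [ 0.0363 -0.0519] 0.0614
side blob [359. 260.] 51 top [ 0.5579 -0.0717  0.0637] plate [-0.0232 -0.0604] 0.0659
side blob [411. 268.] 27 top [ 0.6544 -0.1362  0.0618] plate [ 0.0833 -0.1065] 0.0637
```

The stop is reached: force is rising with no travel, and the rotor reads x' ≈ 37 mm. Backing away.

Call:
{"name": "drive_tool", "arguments": {"increments": "-0.004 0 0 0 0 0 0;-0.012 0 0 0 0 0 0;-0.025 0 0 0 0 0 0;-0.04 0 0 0 0 0 0;-0.06 -0.02 0 0 0 0 0;-0.08 -0.06 0 0 0 0 0;-0.1 -0.11 0 0 0 0 0;-0.12 -0.15 0 0 0 0 0;-0.12 -0.15 0 0 0 0 0;-0.12 -0.15 0 0 0 0 0"}}

```text
time: 16.5
eef_pos: [0.4478, -0.0368, 0.3687]
tcp_rot: [0.704, -0.062, 0.063, -0.704]
contact_force: [-0.1, 0.2, -0.4]
width: 0.0006
```

```bash
python3 - <<'E'
from rot import *
p,R,s=tool(); print(p,s["time"],s["contact_force"])
a=rotor("scene"); b=rotor("side")
cv2.imwrite("pics/s5.png",np.hstack([cv2.resize(a[235:355,215:395],(400,300),interpolation=2),cv2.resize(b[195:315,280:440],(400,300),interpolation=2)]))
E
```

```text
[ 0.44777375 -0.03679007  0.36868984] 16.5 [-0.05057806  0.17832971 -0.39638805]
scene blob [277. 286.] 123 top [ 0.6207 -0.0687  0.0611] plate [ 0.0381 -0.0461] 0.0634
scene blob [240. 295.] 19 top [ 0.6593 -0.1333  0.0577] plate [ 0.0876 -0.1027] 0.06
scene blob [340. 318.] 45 top [0.6839 0.0735 0.0648] plate [0.0749 0.1051] 0.066
side blob [380. 222.] 24 top [0.6811 0.0721 0.0635] plate [0.0723 0.1032] 0.0653
side blob [383. 257.] 80 top [ 0.6175 -0.0701  0.0614] plate [ 0.0352 -0.0481] 0.0641
side blob [411. 268.] 23 top [ 0.6537 -0.1383  0.0635] plate [ 0.083  -0.1087] 0.065
```

View pics/s5.png

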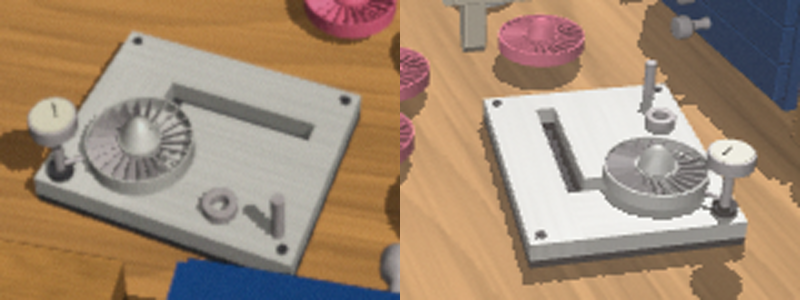

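The rotor (left half (138,140), right half (655,170)) lies flat at the end of the short leg, by the gauge. The bearing and dowel are untouched and the gripper is clear.

```bash
python3 -c "
from plant import hand_in; print(hand_in())"
```

```text
the job is handed in; nothing more can be done
None
```

I pushed the rotor with closed fingertips along the long leg to the corner, then along the short leg to the closed end, backed the arm away, and handed the job in at about 16.6 s of the 48 s.

- **Corner:** the stop showed as force rising to about 17 N with almost no further travel. The rotor then measured about (−0.040, −0.047) m in the plate's frame.
- **Home:** the closed end showed the same way, at about 20 N. After backing off, the two cameras put the rotor at (38, −46) mm and (35, −48) mm in the plate's frame. The expected point is about (37, −45), so both are within about 4 mm of it, inside the 6 mm allowed.
- **Flatness:** the nose tip reads about 63–64 mm above the table, matching the seated height. I did not measure tilt separately.
- **Other things:** the bearing and dowel stand where they were. The arm never went near the table items, whose positions I did not re-measure.

**Disagreements and limits:** the two camera views differ by about 3 mm, and early slot-edge readings were up to 5 mm off in the plate's y. I therefore relied on contact with the stops. The dial's needle was too small in the pictures to read.

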